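Undo the casting pot's swing bolt

TASK

Undo the clamp of the small blue casting pot: loosen its brass wing nut just until the collar lifts clear of the lug's lips, then swing the hinged bolt out of the slot and down to the outside, at least 60 degrees from upright, and let go. Feel for it with a gentle outward pull: do not drag the collar hard against the lips while it still catches, do not run the nut up against the stop ring at the end of the thread, and leave the jars, cup and little globe where they stand.

Things in the scene. Friction and masses are not known exactly. Their poses are not given: they have to be found in the camera images.
- pot: Blue casting pot, fixed to the table; origin on its axis at the table, z up. Round, radius 79 mm; its shut lid is 137 mm high at the rim and 150 mm in the middle, with a valve to 164 mm; behind that (+y) a gauge to 161 mm. Its -y points to the swing bolt, the way the bolt swings out.
- bolt_pivot (a point): Pin of the hinged eyebolt on the pot's side, 65 mm above the table, 92 mm from the pot's axis. Frame as the pot's: -y straight outwards, x along the pin.
- bolt (a joint): Swing angle of the steel eyebolt (6 mm thick, 122 mm from pin to end): 0 = upright in the lug's slot; grows to 1.4 rad as it swings outwards and down. Stiff pivot, about 0.35 N m: it stays where it is left. A free bolt swings with 2 to 5 N at the nut; while the nut still catches on the lips it stops somewhere within the first 12 mm and the pull climbs steeply.
- wing_nut: Brass wing nut. This point is on the bolt's axis 112.5 mm from the pin and does NOT follow the nut's height; x along the wings, z along the bolt. Wings 50 mm tip to tip, 10 mm thick, 23 mm high, their middle starting 6 mm below to 2 mm above it. Loosens anticlockwise from above (0.2 N m), rising 2.5 mm per rad: climb with it. Hub 19 mm, collar 16 mm across, to 27 mm below the wings' middle.
- lug: Slotted lug on the lid: two prongs 9 mm apart, each with a black rubber lip at its outer end, 6.5 to 10.5 mm out from the bolt's axis; the nut's collar sits sunk behind them, at first 1 to 8 mm too low to pass, different every time and not reported. Origin on the upright bolt's axis, at the height of the lips' top. More than 30 N of the collar against it damages it.
- stop_ring: Small brass ring, 9 mm across, 4 mm high, near the bolt's end; origin at its lower edge, 115 mm from the pin. The nut's hub meets it about 2 mm (0.8 rad) after the nut first clears the lips. Running the nut onto it with more than 20 N along the bolt (a light extra twist) spoils the thread.
- toy_globe: Bystander, loose: thumb-size blue toy globe on a red foot, 36x36x50 mm; origin under its middle.
- ink_pot: Bystander, loose: squat glass pot with yellow lid, 52x52x40 mm; origin under its middle.
- ink_jar: Bystander, loose: glass jar with black lid, 47x47x44 mm; origin under its middle.
- mixing_cup: Bystander, loose: clear plastic cup, 63x63x72 mm; origin under its middle.
- small_jar_1: Bystander, loose: small jar with yellow lid, 36x36x48 mm; origin under its middle.
- small_jar_2: Bystander, loose: small jar with yellow lid, 36x36x50 mm; origin under its middle.
- pigment_jar: Bystander, loose: jar with black lid, 59x59x95 mm; origin under its middle.

How it is judged (in metres and radians):
At the end, for the whole second after the job is handed in: The bolt is out of the lug and swung more than 1.0 rad outwards from upright, at rest and released (value of joint bolt above 1 rad and velocity of joint bolt below 0.2 rad/s); the robot touches nothing.
It fails at once if the nut's collar is pressed against the lug with more than 30 N (contact force between wing_nut and lug above 30 N).
It fails at once if the nut is run against the stop ring with more than 20 N (contact force between wing_nut and stop_ring above 20 N).
It fails at once if a bystander is moved by more than 20 mm (distance of any of toy_globe, ink_pot, ink_jar, mixing_cup, small_jar_1, small_jar_2, pigment_jar from where it was at the start of the episode above 0.02 m).
It also fails if it takes over 72 s, if anything falls off the work surface, if the arm or the gripper's body presses on something with over 40 N, if the wrist force passes 120 N, or if a joint passes its speed limit or range.

ROBOT

A 6-joint arm with a two-finger parallel gripper is mounted at the origin on the work surface; the furniture and walls round the work are solid. World frame = base frame: x ahead of the robot, y to its left, z up, the work surface at z = 0. Lengths are in mm, angles in degrees, forces in N, time in s.
With the tool pointing down it reaches from about 325 to 900 mm from the base axis. Payload 6.1 kg.
Tool frame: the origin (TCP) lies on the centre line of the jaws, within the pads' length; the fingertips stand robot.finger_overhang ahead of it and the grasp point (between the pads) lies 2 mm behind it (robot.finger_overhang is the distance from the TCP to the fingertips, in mm); z points along the fingers, y is the line along which they close (so a half turn about z gives the same grasp; the last joint's range is limited). The gripper opens to 85 mm and grips with 20 to 120 N. Pads are 22 mm wide; open, the fingers measure 114 mm over their backs; the gripper's body (76 mm by 85 mm) begins 54 mm behind the grasp point. The pads swing forward as they close: fully open they stand 13 mm farther back than shut.
Start: joints at [-75.063, 12.628, 87.462, -0, 79.91, -7.225], TCP at [235.759, -578.821, 248.3] pointing down, gripper open.
Joint ranges: [-170.65, 170.65], [-52.31, 119.04], [5.05, 147.46], [-71.25, 251.25], [11.57, 151.72], [-153.62, 153.62]. Speed limits (degrees/s): [147.25, 147.25, 172.46, 180, 180, 180].

INTERFACE

Orientations are given as a 3x3 rotation matrix whose columns are the frame's x, y, z axes.
In Python, from cell import readout, optics, ticket, robot gives the robot as it stands. The module is installed in compiled form; this text tells all that it offers.
- The arm moves only by the tool arm_command, never from a script. Its argument "rows" is a list of rows, each an object with "linear": the shift along the tool's x, y, z in cm, a list of three; "rot": the turn, a rotation vector about the tool's x, y, z in rad, a list of three; "gripper": the gripper command: -1 is fully open, 1 is shut, values between are in proportion. In form: [{"linear": [x, y, z], "rot": [ax, ay, az], "gripper": gripper}, ...]. A call has 1 to 10 rows; each row shifts and turns the commanded pose from where the row before left it, along the tool's axes as they then stand; what a row does not reach is not made up. A row lasts 1/8 s, in which the tool goes at most 62.5 mm and 10.7 degrees, less where a joint would pass 70% of its speed; a pose out of reach is approached as far as the arm can. A call is refused whole if a number of a shift passes 6.25 or a number of a turn 0.188, either way. A call with a gripper value outside its range is refused whole. The fingers move at their own pace and stop on an object; "grip_force" is the grip in N (left out, the last holds). Time passes only in rows, so rows that do not move let the fingers close. It gives the time, the measured TCP pose, the force, the opening and the grip force at its end, in the units of the state.
- readout.get_state(): the state, without advancing time (a new reading comes with each control period).
- optics.camera(name): name is "scene" or "top"; returns (picture, depth): 480x640x3 uint8, red, green, blue; 480x640 float32, mm along the optical axis (not along the pixel's ray), 0 where there is no reading.
- optics.camera_model(name): a dict with "fx", "fy", "cx", "cy" (pixels), "k1" (the pictures are not rectified: a ray, as slopes to the right and down, at radius r is drawn at 1 + k1 r^2 times it, then the intrinsics apply), "R" (3x3) and "t" (3): a world point X has camera coordinates R X + t. Camera axes: x right, y down, z forward; pixel columns grow to the right and rows downward; lengths in mm; the calibration is good to about 2 mm. A picture is of the moment at which its call begins. camera_model takes no time and is no camera call.
- ticket.finish_job(): hands the job in; it is judged then, once.
The state is a dict: "time": time; "joint_pos": joint angles; "qvel": joint speeds; "effort": joint torques, N m; "ee_pos": TCP position; "ee_rot": TCP orientation; "contact_force": force on the tool from outside, world axes, zero at the start; "ft_torque": the same for the moment, N m; "width": opening from 0.0 (shut) to 1.0 (fully open); "grasp_force": force on a finger pad.
Only numpy, scipy, OpenCV 4.12 (cv2) and the standard library are available. Lean on these libraries where they do the work, as an engineer would, in place of code of your own. Each camera call takes 0.05 s, during which the arm holds its last target. There are 200 camera calls.

## Working session

There is one attempt and no reset: what is moved stays moved. The work goes in short steps, Python scripts to look and compute and a tool call to move; the robot and the scene stay as the last step left them, time stands still between calls to the robot, and variables do not carry over. Pictures are saved under pics/ and viewed, at most 10 in all, crops included, and the job is handed in when it is done.

Besides the shell and the picture viewer there is one more tool, called after "Emit:" as a command line: name --argument value ..., lists and objects as JSON in quotes. arm_command: Moves the arm, as the interface text tells. Its arguments: {"type":"object","properties":{"rows":{"type":"array","items":{"type":"object","properties":{"linear":{"type":"array","items":{"type":"number"}},"rot":{"type":"array","items":{"type":"number"}},"gripper":{"type":"number"}}}},"grip_force":{"type":"number"}},"required":["rows"]}

```bash
mkdir -p pics
python3 - <<'E'
from cell import readout, optics, robot
import cv2, numpy as np
print(readout.get_state()); print(robot.finger_overhang)
for n in("scene","top"):
    p,d=optics.camera(n); cv2.imwrite(f"pics/{n}0.png",p[:,:,::-1]); np.save(f"{n}_d.npy",d); print(optics.camera_model(n))
E
```

```text
{'time': 0.0, 'joint_pos': array([-7.50624202e+01,  1.26765012e+01,  8.75265560e+01,  8.74141369e-04,
        7.99111529e+01, -7.22725045e+00]), 'qvel': array([-0.01485813, -0.03348131, -0.03203239,  0.00231268,  0.0381383 ,
       -0.01123483]), 'effort': array([-5.95840575e-04, -4.96902502e+01, -3.89402568e+01, -2.91913393e-04,
        1.09802425e-02, -2.69554704e-06]), 'ee_pos': array([ 235.62175652, -578.25450068,  247.1782977 ]), 'ee_rot': array([[ 9.26103420e-01,  3.77269408e-01, -4.99303281e-04],
       [ 3.77269645e-01, -9.26101447e-01,  1.92985134e-03],
       [ 2.65668382e-04, -1.97561390e-03, -9.99998013e-01]]), 'contact_force': array([-0.38525214, -0.44447658,  0.62280666]), 'ft_torque': array([-0.02688214, -0.02695849, -0.02274756]), 'grasp_force': 0.0, 'width': 1.0023590642342892}
17.0
{'fx': 600.1420599977888, 'fy': 600.1420599977888, 'cx': 312.5585801739374, 'cy': 238.46996513249857, 'k1': 0.022716160652512713, 'R': array([[ 0.8236587 , -0.56665105,  0.02220191],
       [-0.27082247, -0.42744982, -0.86252063],
       [ 0.49823842,  0.70440985, -0.5055346 ]]), 't': array([-449.13244463,  251.48271702, 1186.0870929 ])}
{'fx': 448.16829330685584, 'fy': 448.16829330685584, 'cx': 317.6384999259275, 'cy': 241.99243398429743, 'k1': -0.04912712707614575, 'R': array([[-0.02412402, -0.99941975,  0.0240456 ],
       [-0.99843601,  0.02287292, -0.05101341],
       [ 0.05043382, -0.02523865, -0.99840845]]), 't': array([-18.5663507 , 534.25384273, 984.6300567 ])}
```

View pics/scene0.png

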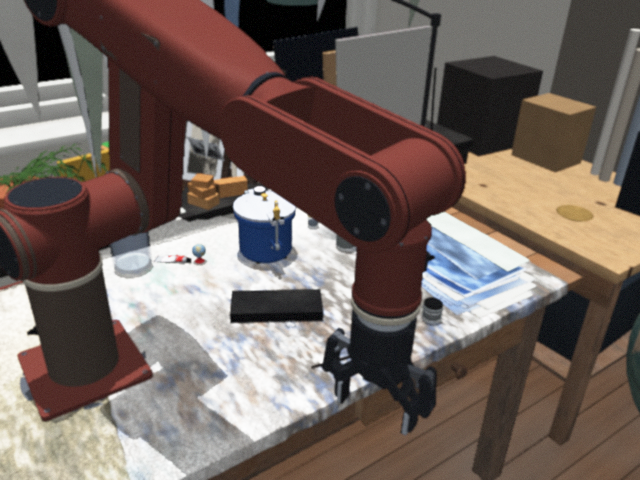

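View pics/top0.png

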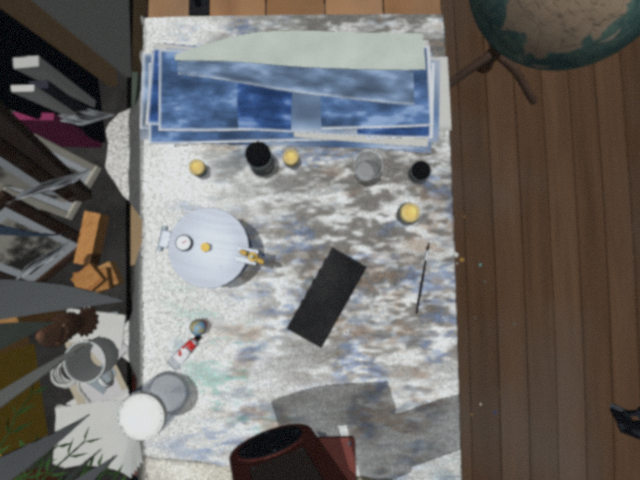

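The top view shows the pot at about (207,247), with its wing nut near (250,257) on the right, so outwards is roughly world -y. The area around the nut is free. Next, enlarged crops.

```bash
cat > h.py <<'E'
import numpy as np, cv2
from cell import optics
def world(n,u,v,z):
    """intersect pixel ray with plane height z"""
    m=optics.camera_model(n); x=np.array([(u-m['cx'])/m['fx'],(v-m['cy'])/m['fy']]); s=x.copy()
    for _ in range(20): s=x/(1+m['k1']*(s@s))
    R,t=np.array(m['R']),np.array(m['t']); c=-R.T@t; d=R.T@np.r_[s,1]
    return c+d*(z-c[2])/d[2]
def pix(n,X):
    m=optics.camera_model(n); c=np.array(m['R'])@X+m['t']; s=c[:2]/c[2]; s=s*(1+m['k1']*(s@s))
    return s*m['fx']+[m['cx'],m['cy']]
E
python3 - <<'E'
import cv2,numpy as np
a=cv2.imread('pics/top0.png')[200:300,150:280]; b=cv2.imread('pics/scene0.png')[175:275,225:325]
cv2.imwrite('pics/topc.png',cv2.resize(a,None,fx=6,fy=6,interpolation=2))
cv2.imwrite('pics/scenec.png',cv2.resize(b,None,fx=6,fy=6,interpolation=2))
E
```

```text
(no output)
```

View pics/topc.png

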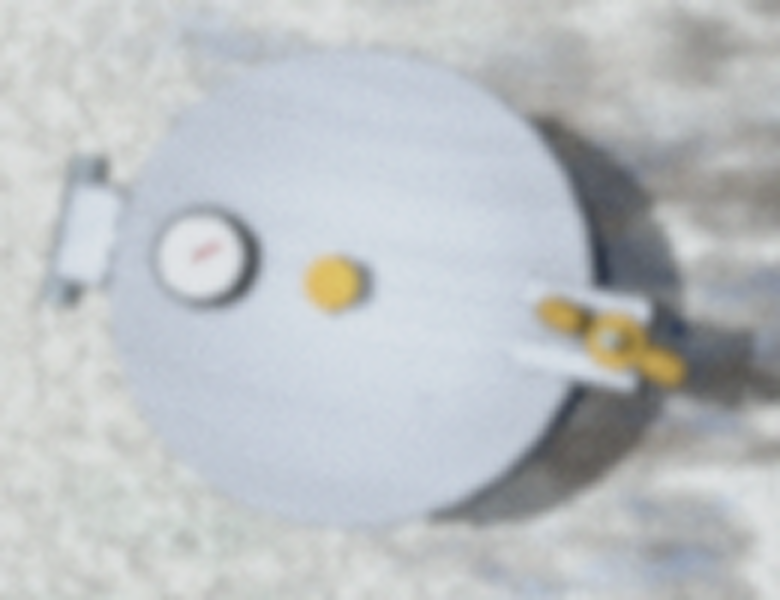

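View pics/scenec.png

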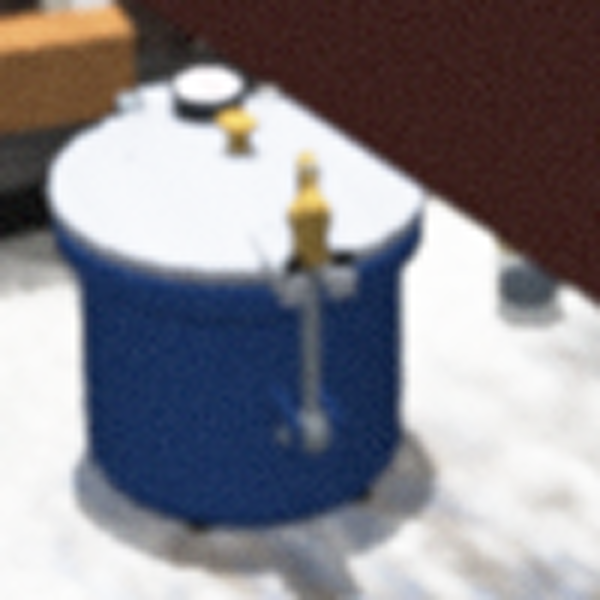

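Top crop: nut centre at about (612,338), wing tips at (540,305) and (685,372), valve at (333,283). The lid spans 110..592 by 48..525. Scene crop: nut centre at about (308,215), bolt end (307,158), pin (313,432).

Run:
```python
from h import *
T=lambda a,b:(150+(a+.5)/6-.5,200+(b+.5)/6-.5)
S=lambda a,b:(225+(a+.5)/6-.5,175+(b+.5)/6-.5)
n=world('top',*T(612,338),185); be=n
lid=world('top',*T(351,286),137); v=world('top',*T(333,283),164)
t1=world('top',*T(540,305),182);t2=world('top',*T(685,372),182)
print('nut',n,'lid',lid,'valve',v,'tips',t1,t2,np.linalg.norm(t1-t2),'mid',(t1+t2)/2)
d=(n-lid)[:2];print('dist',np.linalg.norm(d),'outdir deg',np.degrees(np.arctan2(d[1],d[0])))
w=(t2-t1)[:2];print('wing deg',np.degrees(np.arctan2(w[1],w[0])))
print('scene end',world('scene',*S(307,158),187),'pin',world('scene',*S(313,432),65))
g=world('top',*T(205,255),161);print('gauge',g); d=(v-g)[:2];print(np.degrees(np.arctan2(d[1],d[0])))
# residual of depth
for nm,X in(('scene',n),('top',n)): print(nm,pix(nm,X))
```

```text
nut [502.18630294  95.23713905 185.        ] lid [522.09210328 185.42148099 137.        ] valve [521.96694719 185.15595039 164.        ] tips [512.91384801 117.55143845 182.        ] [491.28673768  73.38175201 182.        ] 49.1802104665179 mid [502.10029285  95.46659523 182.        ]
dist 92.35505627279373 outdir deg -102.44695031640883
wing deg -116.08807753323087
scene end [503.14770786  98.86368961 187.        ] pin [501.24618248  93.15226311  65.        ]
gauge [531.87350589 226.16811235 161.        ]
-103.57976907653885
scene [276.21638697 202.3683878 ]
top [251.58333333 255.91666667]
```

Emit:
arm_command --rows '[{"linear": [4.17,-4.36,0],"rot": [0,0,0],"gripper": -1},{"linear": [4.17,-4.36,0],"rot": [0,0,0],"gripper": -1},{"linear": [4.17,-4.36,0],"rot": [0,0,0],"gripper": -1},{"linear": [4.17,-4.36,0],"rot": [0,0,0],"gripper": -1},{"linear": [4.17,-4.36,0],"rot": [0,0,0],"gripper": -1},{"linear": [4.17,-4.36,0],"rot": [0,0,0],"gripper": -1},{"linear": [4.17,-4.36,0],"rot": [0,0,0],"gripper": -1},{"linear": [4.17,-4.36,0],"rot": [0,0,0],"gripper": -0.5},{"linear": [4.17,-4.36,0],"rot": [0,0,0],"gripper": -0.3},{"linear": [4.17,-4.36,0],"rot": [0,0,0],"gripper": -0.2}]' --grip_force 50

```text
time: 1.35
ee_pos: [457.7, -15.7, 248.2]
ee_rot: [[0.926, 0.377, 0.0], [0.377, -0.926, -0.0], [0.0, 0.0, -1.0]]
contact_force: [0.8, -0.5, -0.2]
width: 0.597
grasp_force: 0.0
```

Emit:
arm_command --rows '[{"linear": [4.17,-4.36,0],"rot": [0,0,0],"gripper": -0.2},{"linear": [4.0,-4.2,0],"rot": [0,0,0],"gripper": -0.2},{"linear": [0,0,0],"rot": [0,0,-0.18],"gripper": -0.2},{"linear": [0,0,0],"rot": [0,0,-0.18],"gripper": -0.2},{"linear": [0,0,0],"rot": [0,0,-0.18],"gripper": -0.2},{"linear": [0,0,0],"rot": [0,0,-0.18],"gripper": -0.2},{"linear": [0,0,0],"rot": [0,0,0],"gripper": -0.2},{"linear": [0,0,0],"rot": [0,0,0],"gripper": -0.2}]'

```text
time: 2.35
ee_pos: [500.7, 92.3, 248.0]
ee_rot: [[0.451, 0.893, -0.0], [0.893, -0.451, -0.0], [-0.0, -0.0, -1.0]]
contact_force: [-0.4, -0.8, 0.4]
width: 0.603
grasp_force: 0.0
```

Emit:
arm_command --rows '[{"linear": [0.34,0,2.0],"rot": [0,0,0],"gripper": -0.2},{"linear": [0,0,2.0],"rot": [0,0,0],"gripper": -0.2},{"linear": [0,0,2.0],"rot": [0,0,0],"gripper": -0.2},{"linear": [0,0,0],"rot": [0,0,0],"gripper": 0.2},{"linear": [0,0,0],"rot": [0,0,0],"gripper": 0.4},{"linear": [0,0,0],"rot": [0,0,0],"gripper": 0.45},{"linear": [0,0,0],"rot": [0,0,0],"gripper": 0.45}]' --grip_force 20

```text
time: 3.22
ee_pos: [502.9, 95.4, 189.2]
ee_rot: [[0.448, 0.894, 0.001], [0.894, -0.448, 0.0], [0.001, 0.001, -1.0]]
contact_force: [0.2, 0.5, 0.3]
width: 0.279
grasp_force: 0.0
```

Run:
```python
from h import *
p,d=optics.camera('scene'); a=p[140:260,210:330,::-1]
q,d=optics.camera('top'); b=q[200:300,200:300,::-1]
cv2.imwrite('pics/g1.png',np.hstack([cv2.resize(a,(400,400),interpolation=2),cv2.resize(b,(400,400),interpolation=2)]))
```

```text
(no output)
```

View pics/g1.png

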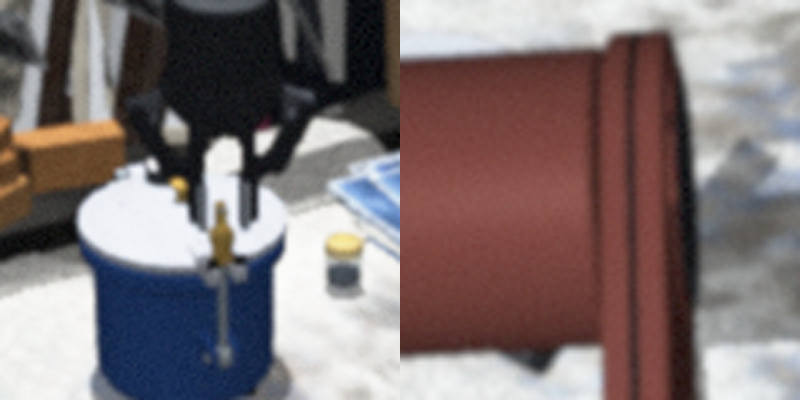

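The scene view shows the open fingers at about x=200 and x=250 in the left half, either side of the nut at x=222. I'll close gently.

Emit:
arm_command --rows '[{"linear": [0,0,0],"rot": [0,0,0],"gripper": 0.6},{"linear": [0,0,0],"rot": [0,0,0],"gripper": 0.7},{"linear": [0,0,0],"rot": [0,0,0],"gripper": 1},{"linear": [0,0,0],"rot": [0,0,0],"gripper": 1},{"linear": [0,0,0],"rot": [0,0,0],"gripper": 1}]' --grip_force 20

```text
time: 3.95
ee_pos: [502.4, 95.5, 188.5]
ee_rot: [[0.447, 0.894, -0.0], [0.894, -0.447, 0.0], [0.0, -0.0, -1.0]]
contact_force: [-2.7, 1.3, 4.8]
width: 0.168
grasp_force: 19.8
```

Emit:
arm_command --rows '[{"linear": [0,0,0],"rot": [0,0,0],"gripper": 1},{"linear": [0,0,0],"rot": [0,0,0],"gripper": 1},{"linear": [0,0,-0.025],"rot": [0,0,-0.1],"gripper": 1},{"linear": [0,0,-0.025],"rot": [0,0,-0.1],"gripper": 1},{"linear": [0,0,-0.025],"rot": [0,0,-0.1],"gripper": 1}]' --grip_force 45

```text
time: 4.58
ee_pos: [502.6, 95.4, 189.8]
ee_rot: [[0.161, 0.987, 0.001], [0.987, -0.161, 0.0], [0.0, 0.001, -1.0]]
contact_force: [-3.6, 0.4, 7.0]
width: 0.087
grasp_force: 49.2
```

```bash
python3 -c "
from cell import readout;s=readout.get_state();print({k:s[k].round(2) for k in('ft_torque','contact_force','ee_pos','joint_pos')},s['width'],s['grasp_force'])"
```

```text
{'ft_torque': array([ 0.11,  0.68, -0.32]), 'contact_force': array([-3.61,  0.4 ,  6.95]), 'ee_pos': array([502.55,  95.39, 189.84]), 'joint_pos': array([  1.91,  -0.11, 107.75,   0.  ,  72.32,  11.15])} 0.08740389313959523 49.16615605841798
```

Emit:
arm_command --rows '[{"linear": [-0.2,-0.01,0],"rot": [0,0.016,0],"gripper": 1},{"linear": [-0.2,-0.01,0],"rot": [0,0.016,0],"gripper": 1},{"linear": [0,0,0],"rot": [0,0,0],"gripper": 1}]'

```text
time: 4.95
ee_pos: [501.8, 92.1, 189.8]
ee_rot: [[0.164, 0.986, 0.006], [0.986, -0.164, 0.034], [0.034, 0.001, -0.999]]
contact_force: [-3.1, 3.7, 6.8]
width: 0.08
grasp_force: 48.4
```

Emit:
arm_command --rows '[{"linear": [-0.2,-0.01,0],"rot": [0,0.016,0],"gripper": 1},{"linear": [-0.1,-0.01,0],"rot": [0,0.008,0],"gripper": 1},{"linear": [0,0,0],"rot": [0,0,0],"gripper": 1}]'

```text
time: 5.32
ee_pos: [501.4, 90.7, 189.7]
ee_rot: [[0.163, 0.987, 0.011], [0.985, -0.164, 0.06], [0.061, 0.001, -0.998]]
contact_force: [-0.5, 9.1, 4.0]
width: 0.083
grasp_force: 48.1
```

Emit:
arm_command --rows '[{"linear": [0.2,0.01,0],"rot": [0,-0.016,0],"gripper": 1},{"linear": [0.2,0.01,0],"rot": [0,-0.016,0],"gripper": 1},{"linear": [0,0,-0.025],"rot": [0,0,-0.1],"gripper": 1},{"linear": [0,0,-0.025],"rot": [0,0,-0.1],"gripper": 1},{"linear": [0,0,-0.025],"rot": [0,0,-0.1],"gripper": 1},{"linear": [0,0,-0.025],"rot": [0,0,-0.1],"gripper": 1},{"linear": [-0.18,-0.09,0],"rot": [-0.007,0.014,0],"gripper": 1},{"linear": [-0.18,-0.09,0],"rot": [-0.007,0.014,0],"gripper": 1},{"linear": [0,0,0],"rot": [0,0,0],"gripper": 1}]'

```text
time: 6.45
ee_pos: [501.5, 90.1, 190.4]
ee_rot: [[-0.231, 0.973, 0.013], [0.971, 0.23, 0.059], [0.054, 0.027, -0.998]]
contact_force: [1.4, 9.1, 2.7]
width: 0.082
grasp_force: 47.2
```

```bash
cat > s.py <<'E'
from cell import readout
import numpy as np
s=readout.get_state();u=np.array([-.218,-.976,0]);w=np.array([.976,-.218,0]);R=s['ee_rot']
print({k:s[k].round(2) for k in('ft_torque','contact_force','ee_pos','joint_pos')},s['width'],s['grasp_force'])
print('out',(s['ee_pos']-[502.5,95.4,0])@u,'pull',-s['contact_force']@u,'u',R.T@u,'w',R.T@w,'yaw',np.degrees(np.arctan2(R[1,0],R[0,0])),'tilt',np.degrees(np.arcsin(-(R[:,2]@u))))
E
python3 s.py
```

```text
{'ft_torque': array([ 1.45, -0.2 , -0.18]), 'contact_force': array([1.35, 9.06, 2.75]), 'ee_pos': array([501.49,  90.15, 190.41]), 'joint_pos': array([ -0.82,  -1.38, 109.01,   3.56,  71.68, -15.27])} 0.08202451020824782 47.20182784622011
out 5.346706074666389 pull 9.133016771794548 u [-0.89764193 -0.4366951  -0.06030217] w [-4.37505769e-01  8.99271166e-01  2.68897859e-04] yaw 103.39340017676176 tilt 3.457157259533592
```

Emit:
arm_command --rows '[{"linear": [0.18,0.09,0],"rot": [0.007,-0.014,0],"gripper": 1},{"linear": [0.18,0.09,0],"rot": [0.007,-0.014,0],"gripper": 1},{"linear": [0,0,-0.025],"rot": [0,0,-0.1],"gripper": 1},{"linear": [0,0,-0.025],"rot": [0,0,-0.1],"gripper": 1},{"linear": [0,0,-0.025],"rot": [0,0,-0.1],"gripper": 1},{"linear": [0,0,-0.025],"rot": [0,0,-0.1],"gripper": 1},{"linear": [-0.13,-0.15,0],"rot": [-0.012,0.01,0],"gripper": 1},{"linear": [-0.13,-0.15,0],"rot": [-0.012,0.01,0],"gripper": 1},{"linear": [0,0,0],"rot": [0,0,0],"gripper": 1}]'

```text
time: 7.58
ee_pos: [501.8, 90.0, 191.3]
ee_rot: [[-0.591, 0.806, 0.014], [0.805, 0.59, 0.058], [0.038, 0.046, -0.998]]
contact_force: [4.1, 8.3, -0.2]
width: 0.083
grasp_force: 47.8
```

```bash
python3 s.py
python3 - <<'E'
from h import *
p,d=optics.camera('scene'); cv2.imwrite('pics/g2.png',cv2.resize(p[170:250,240:340,::-1],(750,600),interpolation=2))
E
```

```text
{'ft_torque': array([ 1.36, -0.76, -0.12]), 'contact_force': array([ 4.14,  8.26, -0.17]), 'ee_pos': array([501.8 ,  90.  , 191.34]), 'joint_pos': array([ -0.81,  -1.44, 108.96,   3.53,  71.73, -38.14])} 0.08289660673228984 47.82554318691837
out 5.420586309626201 pull 8.96923123814306 u [-0.65714765 -0.75144059 -0.05995001] w [-0.75284624  0.65827105  0.00132685] yaw 126.29185279085024 tilt 3.4369433427200344
```

View pics/g2.png

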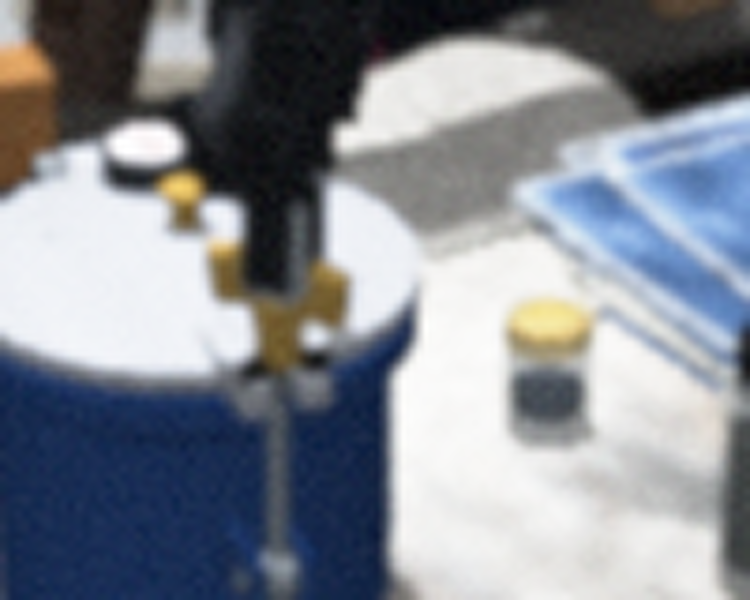

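The nut is turning with the fingers: wings at (225,265) and (330,290), collar still down at the lips near (278,362). I'll continue.

Emit:
arm_command --rows '[{"linear": [0.13,0.15,0],"rot": [0.012,-0.01,0],"gripper": 1},{"linear": [0.13,0.15,0],"rot": [0.012,-0.01,0],"gripper": 1},{"linear": [0,0,-0.025],"rot": [0,0,-0.1],"gripper": 1},{"linear": [0,0,-0.025],"rot": [0,0,-0.1],"gripper": 1},{"linear": [0,0,-0.025],"rot": [0,0,-0.1],"gripper": 1},{"linear": [0,0,-0.025],"rot": [0,0,-0.1],"gripper": 1},{"linear": [-0.06,-0.19,0],"rot": [-0.015,0.005,0],"gripper": 1},{"linear": [-0.06,-0.19,0],"rot": [-0.015,0.005,0],"gripper": 1},{"linear": [0,0,0],"rot": [0,0,0],"gripper": 1}]'

```text
time: 8.75
ee_pos: [501.9, 90.0, 192.5]
ee_rot: [[-0.859, 0.512, 0.014], [0.512, 0.857, 0.058], [0.018, 0.057, -0.998]]
contact_force: [6.5, 9.0, 1.1]
width: 0.082
grasp_force: 48.1
```

```bash
python3 s.py
```

```text
{'ft_torque': array([ 1.29, -1.14, -0.12]), 'contact_force': array([6.51, 8.99, 1.1 ]), 'ee_pos': array([501.93,  89.96, 192.55]), 'joint_pos': array([ -0.83,  -1.47, 108.86,   3.54,  71.89, -61.09])} 0.08203414492231025 48.1091462157201
out 5.436653009413529 pull 10.188314413928003 u [-0.31219512 -0.94816731 -0.06010785] w [-9.49900856e-01  3.12710070e-01  8.80914842e-04] yaw 149.21538490911612 tilt 3.4460034186323223
```

Emit:
arm_command --rows '[{"linear": [-0.04,0.22,0],"rot": [0.015,-0.005,0],"gripper": 1},{"linear": [0.06,0.19,0],"rot": [0.015,-0.005,0],"gripper": 1},{"linear": [0,0,-0.025],"rot": [0,0,-0.1],"gripper": 1},{"linear": [0,0,-0.025],"rot": [0,0,-0.1],"gripper": 1},{"linear": [0,0,-0.025],"rot": [0,0,-0.1],"gripper": 1},{"linear": [0,0,-0.025],"rot": [0,0,-0.1],"gripper": 1},{"linear": [0.015,-0.2,0],"rot": [-0.016,-0.001,0],"gripper": 1},{"linear": [0.015,-0.2,0],"rot": [-0.016,-0.001,0],"gripper": 1},{"linear": [0,0,0],"rot": [0,0,0],"gripper": 1}]'

```text
time: 9.88
ee_pos: [502.4, 90.2, 193.4]
ee_rot: [[-0.99, 0.137, 0.012], [0.138, 0.989, 0.06], [-0.004, 0.061, -0.998]]
contact_force: [4.4, 11.4, 2.7]
width: 0.082
grasp_force: 48.5
```

```bash
python3 s.py
```

```text
{'ft_torque': array([ 1.81, -0.83, -0.23]), 'contact_force': array([ 4.45, 11.43,  2.65]), 'ee_pos': array([502.38,  90.16, 193.44]), 'joint_pos': array([ -0.86,  -1.38, 108.68,   3.63,  72.1 , -84.04])} 0.08187452973150512 48.528213844110724
out 5.143261902159094 pull 12.127887575348728 u [ 0.08146882 -0.99484502 -0.06120637] w [-0.99671915 -0.08154308 -0.0012876 ] yaw 172.0818461380222 tilt 3.5090601485453723
```

Emit:
arm_command --rows '[{"linear": [-0.03,0.22,0],"rot": [0.016,0.001,0],"gripper": 1},{"linear": [-0.02,0.2,0],"rot": [0.016,0.001,0],"gripper": 1},{"linear": [0,0,-0.025],"rot": [0,0,-0.1],"gripper": 1},{"linear": [0,0,-0.025],"rot": [0,0,-0.1],"gripper": 1},{"linear": [0,0,-0.025],"rot": [0,0,-0.1],"gripper": 1},{"linear": [0,0,-0.025],"rot": [0,0,-0.1],"gripper": 1},{"linear": [0.09,-0.18,0],"rot": [-0.014,-0.007,0],"gripper": 1},{"linear": [0.09,-0.18,0],"rot": [-0.014,-0.007,0],"gripper": 1},{"linear": [0,0,0],"rot": [0,0,0],"gripper": 1}]'

```text
time: 11.0
ee_pos: [502.5, 89.9, 194.4]
ee_rot: [[-0.966, -0.259, 0.011], [-0.258, 0.964, 0.059], [-0.026, 0.054, -0.998]]
contact_force: [3.7, 10.1, 2.5]
width: 0.08
grasp_force: 48.6
```

```bash
python3 s.py
```

```text
{'ft_torque': array([ 1.64, -0.69, -0.27]), 'contact_force': array([ 3.68, 10.06,  2.46]), 'ee_pos': array([502.45,  89.94, 194.41]), 'joint_pos': array([  -0.83,   -1.4 ,  108.58,    3.54,   72.25, -106.9 ])} 0.08025369116795919 48.59568565705558
out 5.33639989429915 pull 10.619084828068061 u [ 0.46253032 -0.88465155 -0.0596434 ] w [-0.88627358 -0.4632671  -0.00165056] yaw -165.03170041940345 tilt 3.4193446926926585
```

Emit:
arm_command --rows '[{"linear": [-0.11,0.17,0],"rot": [0.014,0.007,0],"gripper": 1},{"linear": [-0.1,0.17,0],"rot": [0.014,0.007,0],"gripper": 1},{"linear": [0,0,-0.025],"rot": [0,0,-0.1],"gripper": 1},{"linear": [0,0,-0.025],"rot": [0,0,-0.1],"gripper": 1},{"linear": [0,0,-0.025],"rot": [0,0,-0.1],"gripper": 1},{"linear": [0,0,-0.025],"rot": [0,0,-0.1],"gripper": 1},{"linear": [0.155,-0.13,0],"rot": [-0.01,-0.012,0],"gripper": 1},{"linear": [0.155,-0.13,0],"rot": [-0.01,-0.012,0],"gripper": 1},{"linear": [0,0,0],"rot": [0,0,0],"gripper": 1}]'

```text
time: 12.12
ee_pos: [502.3, 89.4, 195.4]
ee_rot: [[-0.788, -0.615, 0.01], [-0.614, 0.787, 0.057], [-0.043, 0.039, -0.998]]
contact_force: [-0.4, 5.7, 6.0]
width: 0.082
grasp_force: 48.8
```

```bash
python3 s.py
```

```text
{'ft_torque': array([ 1.1 , -0.06, -0.19]), 'contact_force': array([-0.43,  5.65,  5.99]), 'ee_pos': array([502.28,  89.43, 195.45]), 'joint_pos': array([  -0.84,   -1.44,  108.5 ,    3.45,   72.42, -129.83])} 0.08231436848925251 48.83730016532354
out 5.8782720361320075 pull 5.421679601353348 u [ 0.77102145 -0.634233   -0.05808974] w [-0.63540661 -0.7722391  -0.00228264] yaw -142.0832319312212 tilt 3.330171425034002
```

The pull has dropped to 5 N, so the collar is probably clear. I'll pull a bit further to check.

Emit:
arm_command --rows '[{"linear": [0.155,-0.13,0],"rot": [-0.01,-0.012,0],"gripper": 1},{"linear": [0.08,-0.06,0],"rot": [-0.005,-0.006,0],"gripper": 1},{"linear": [0,0,0],"rot": [0,0,0],"gripper": 1}]'

```text
time: 12.5
ee_pos: [501.7, 86.8, 195.5]
ee_rot: [[-0.788, -0.616, 0.016], [-0.613, 0.786, 0.081], [-0.062, 0.054, -0.997]]
contact_force: [0.8, 10.0, 5.2]
width: 0.081
grasp_force: 49.1
```

```bash
python3 s.py
```

```text
{'ft_torque': array([ 1.65, -0.22, -0.16]), 'contact_force': array([0.85, 9.95, 5.2 ]), 'ee_pos': array([501.74,  86.84, 195.51]), 'joint_pos': array([  -2.01,   -1.91,  109.01,    4.9 ,   72.22, -131.44])} 0.0810543206128878 49.1224891418824
out 8.524399713192137 pull 9.896575615478223 u [ 0.7697263  -0.63313472 -0.08223049] w [-0.63543361 -0.7722167  -0.00234402] yaw -142.1317105458102 tilt 4.716785681818675
```

Emit:
arm_command --rows '[{"linear": [0.115,-0.095,-0.03],"rot": [-0.008,-0.009,0],"gripper": 1},{"linear": [0,0,0],"rot": [0,0,0],"gripper": 1}]'

```text
time: 12.75
ee_pos: [501.4, 84.7, 195.5]
ee_rot: [[-0.788, -0.616, 0.018], [-0.612, 0.786, 0.091], [-0.07, 0.061, -0.996]]
contact_force: [0.6, 5.6, 5.2]
width: 0.086
grasp_force: 48.8
```

```bash
python3 s.py
```

```text
{'ft_torque': array([ 1.1 , -0.22, -0.17]), 'contact_force': array([0.62, 5.64, 5.18]), 'ee_pos': array([501.41,  84.75, 195.54]), 'joint_pos': array([  -2.64,   -2.13,  109.25,    5.54,   72.18, -132.27])} 0.08627687116229979 48.810703597264364
out 10.635218952655986 pull 5.642705504672711 u [ 0.76910506 -0.63242515 -0.09282152] w [-0.63535317 -0.77228201 -0.0026155 ] yaw -142.1508625630311 tilt 5.325947860985768
```

Emit:
arm_command --rows '[{"linear": [0.155,-0.13,0],"rot": [-0.01,-0.012,0],"gripper": 1},{"linear": [0.155,-0.13,0],"rot": [-0.01,-0.012,0],"gripper": 1},{"linear": [0,0,0],"rot": [0,0,0],"gripper": 1}]'

```text
time: 13.12
ee_pos: [500.6, 81.1, 195.2]
ee_rot: [[-0.787, -0.616, 0.024], [-0.609, 0.783, 0.123], [-0.094, 0.082, -0.992]]
contact_force: [1.5, 7.8, 4.9]
width: 0.085
grasp_force: 48.8
```

```bash
python3 s.py
```

```text
{'ft_torque': array([ 1.36, -0.28, -0.16]), 'contact_force': array([1.48, 7.79, 4.9 ]), 'ee_pos': array([500.56,  81.15, 195.15]), 'joint_pos': array([  -4.24,   -2.64,  109.92,    7.49,   72.  , -134.47])} 0.08521112451561537 48.830034883576445
out 14.335369415470232 pull 7.926206155585734 u [ 0.76626187 -0.63034756 -0.12491882] w [-0.63562777 -0.77205397 -0.00316195] yaw -142.26725746741815 tilt 7.176067562449475
```

Free beyond 12 mm. Now I'll follow the arc.

Emit:
arm_command --rows '[{"linear": [0.5,-0.41,0],"rot": [-0.032,-0.039,0],"gripper": 1},{"linear": [0.5,-0.41,0],"rot": [-0.032,-0.039,0],"gripper": 1},{"linear": [0.5,-0.41,0],"rot": [-0.032,-0.039,0],"gripper": 1},{"linear": [0.5,-0.41,0],"rot": [-0.032,-0.039,0],"gripper": 1},{"linear": [0,0,0],"rot": [0,0,0],"gripper": 1}]'

```text
time: 13.75
ee_pos: [494.1, 54.2, 188.6]
ee_rot: [[-0.782, -0.62, 0.065], [-0.575, 0.757, 0.311], [-0.242, 0.206, -0.948]]
contact_force: [1.2, 0.0, -1.7]
width: 0.08
grasp_force: 48.0
```

```bash
python3 s.py
```

```text
{'ft_torque': array([-0.17, -0.18, -0.26]), 'contact_force': array([ 1.2 ,  0.  , -1.71]), 'ee_pos': array([494.14,  54.22, 188.58]), 'joint_pos': array([ -14.85,   -4.1 ,  113.64,   19.42,   72.49, -148.93])} 0.07998999707538515 48.02333609608468
out 42.01022094617982 pull 0.26301155955541483 u [ 0.73163728 -0.60332865 -0.31749241] w [-0.63744654 -0.77054523 -0.00468559] yaw -143.65529574445557 tilt 18.511343923334422
```

Emit:
arm_command --rows '[{"linear": [0,0,0],"rot": [0,0,0],"gripper": 0.3},{"linear": [0,0,0],"rot": [0,0,0],"gripper": 0},{"linear": [0,0,0],"rot": [0,0,0],"gripper": 0},{"linear": [0,0,-2.0],"rot": [0,0,0],"gripper": 0},{"linear": [0,0,-2.0],"rot": [0,0,0],"gripper": 0},{"linear": [0,0,0],"rot": [0,0,0.18],"gripper": 0},{"linear": [0,0,0],"rot": [0,0,0.18],"gripper": 0},{"linear": [0,0,0],"rot": [0,0,0.18],"gripper": 0},{"linear": [0,0,0],"rot": [0,0,0.18],"gripper": 0},{"linear": [0,0,0],"rot": [0,0,0.18],"gripper": 0}]'

```text
time: 15.0
ee_pos: [492.3, 42.9, 227.8]
ee_rot: [[-0.972, 0.227, 0.066], [0.237, 0.921, 0.311], [0.01, 0.318, -0.948]]
contact_force: [-0.0, 0.7, 0.2]
width: 0.501
grasp_force: 0.0
```

Emit:
arm_command --rows '[{"linear": [0,0,0],"rot": [0,0,0.18],"gripper": 0},{"linear": [0,0,0],"rot": [0,0,0.18],"gripper": 0},{"linear": [0,0,0],"rot": [0,0,0.18],"gripper": 0},{"linear": [0,0,0],"rot": [0,0,0.18],"gripper": 0},{"linear": [0,0,0],"rot": [0,0,0.18],"gripper": 0},{"linear": [0,0,0],"rot": [0,0,0.18],"gripper": 0},{"linear": [0,0,0],"rot": [0,0,0.18],"gripper": 0},{"linear": [0,0,0],"rot": [0,0,0.18],"gripper": 0},{"linear": [0,0,0],"rot": [0,0,0.18],"gripper": 0},{"linear": [0,0,0],"rot": [0,0,0.18],"gripper": 0}]'

```text
time: 16.25
ee_pos: [492.3, 42.9, 227.8]
ee_rot: [[0.442, 0.894, 0.066], [0.843, -0.44, 0.311], [0.307, -0.082, -0.948]]
contact_force: [-0.1, 0.1, 0.4]
width: 0.5
grasp_force: 0.0
```

Emit:
arm_command --rows '[{"linear": [0,0,0],"rot": [0,0,0.18],"gripper": 0},{"linear": [0,0,0],"rot": [0,0,0.18],"gripper": 0},{"linear": [0,0,0],"rot": [0,0,0.08],"gripper": 0},{"linear": [0,0,0],"rot": [0,0,0],"gripper": 0}]'

```text
time: 16.75
ee_pos: [492.4, 42.9, 227.8]
ee_rot: [[0.777, 0.626, 0.066], [0.58, -0.753, 0.311], [0.245, -0.203, -0.948]]
contact_force: [0.0, -0.0, 0.1]
width: 0.499
grasp_force: 0.0
```

```bash
python3 s.py
python3 - <<'E'
from h import *
p,d=optics.camera('scene'); cv2.imwrite('pics/g3.png',cv2.resize(p[150:270,230:390,::-1],(800,600),interpolation=2))
E
```

```text
{'ft_torque': array([-0.14,  0.02, -0.02]), 'contact_force': array([ 0.01, -0.  ,  0.09]), 'ee_pos': array([492.36,  42.89, 227.78]), 'joint_pos': array([-16.26,  -6.66, 111.58,  18.97,  77.19,  30.89])} 0.49883964912997103 0.0
out 53.46351245263514 pull -0.003418619228188052 u [-0.73563596  0.59826268 -0.31783879] w [ 0.63174369  0.77523622 -0.00295267] yaw 36.75398293053596 tilt 18.532274489154883
```

View pics/g3.png

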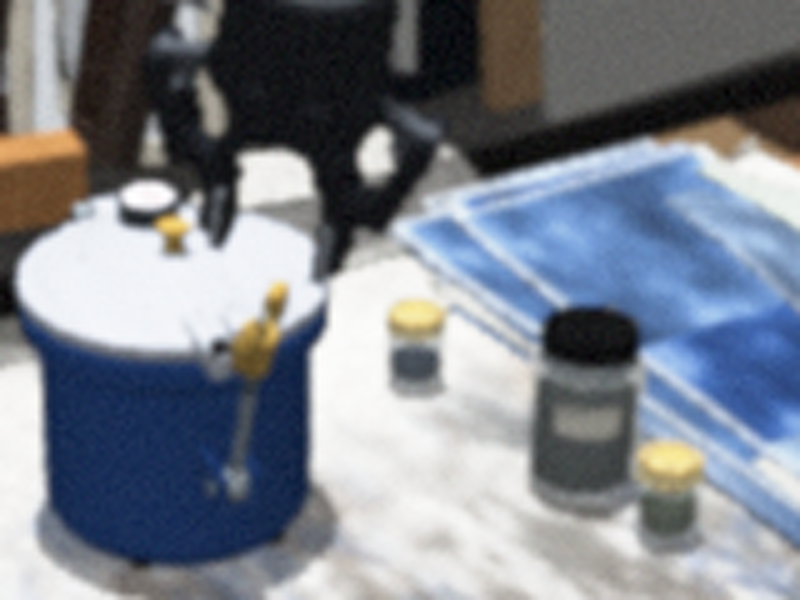

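The bolt is out of the slot and leaning outwards with the nut at (258,345). The open gripper hovers in line with it. I'll regrasp and swing further.

Emit:
arm_command --rows '[{"linear": [0,0,2.0],"rot": [0,0,0],"gripper": 0},{"linear": [0,0,2.0],"rot": [0,0,0],"gripper": 0.3},{"linear": [0,0,0],"rot": [0,0,0],"gripper": 0.6},{"linear": [0,0,0],"rot": [0,0,0],"gripper": 1},{"linear": [0,0,0],"rot": [0,0,0],"gripper": 1},{"linear": [0,0,0],"rot": [0,0,0],"gripper": 1},{"linear": [0,0,0],"rot": [0,0,0],"gripper": 1}]' --grip_force 30

```text
time: 17.68
ee_pos: [495.0, 55.1, 189.8]
ee_rot: [[0.778, 0.625, 0.067], [0.579, -0.754, 0.311], [0.245, -0.203, -0.948]]
contact_force: [2.2, 0.9, -6.5]
width: 0.099
grasp_force: 29.1
```

Emit:
arm_command --rows '[{"linear": [-1.01,0.82,0.065],"rot": [0.063,0.0775,0],"gripper": 1},{"linear": [-1.01,0.82,0.065],"rot": [0.063,0.0775,0],"gripper": 1},{"linear": [0,0,0],"rot": [0,0,0],"gripper": 1}]'

```text
time: 18.05
ee_pos: [489.4, 30.6, 178.2]
ee_rot: [[0.767, 0.633, 0.107], [0.514, -0.705, 0.488], [0.384, -0.319, -0.866]]
contact_force: [1.8, 1.0, -9.6]
width: 0.094
grasp_force: 29.7
```

```bash
python3 s.py
```

```text
{'ft_torque': array([-0.83,  0.05, -0.21]), 'contact_force': array([ 1.84,  0.98, -9.61]), 'ee_pos': array([489.44,  30.58, 178.19]), 'joint_pos': array([-24.82,  -1.94, 115.84,  30.27,  75.39,  17.01])} 0.09371096911268177 29.66077112530911
out 66.11429486697973 pull 1.3606780785388592 u [-0.66912476  0.55021555 -0.49963477] w [ 0.6361182   0.77165347 -0.00213496] yaw 33.857617728013054 tilt 29.975839624516137
```

Emit:
arm_command --rows '[{"linear": [-1.01,0.82,0.12],"rot": [0.063,0.0775,0],"gripper": 1},{"linear": [-1.01,0.82,0.1],"rot": [0.063,0.0775,0],"gripper": 1},{"linear": [-1.01,0.82,0.065],"rot": [0.063,0.0775,0],"gripper": 1},{"linear": [0,0,0],"rot": [0,0,0],"gripper": 1}]'

```text
time: 18.55
ee_pos: [483.3, 1.5, 153.5]
ee_rot: [[0.735, 0.659, 0.158], [0.376, -0.59, 0.714], [0.564, -0.466, -0.682]]
contact_force: [-0.9, -1.1, -3.7]
width: 0.097
grasp_force: 30.9
```

```bash
python3 s.py
```

```text
{'ft_torque': array([-0.87,  0.39, -0.03]), 'contact_force': array([-0.91, -1.14, -3.75]), 'ee_pos': array([483.25,   1.52, 153.46]), 'joint_pos': array([-36.7 ,   7.9 , 116.05,  42.3 ,  82.43,  -0.71])} 0.09653328898117684 30.87801632773335
out 95.81953404529952 pull -1.3078146143199474 u [-0.5270166   0.43256581 -0.73160121] w [ 0.63566787  0.77202609 -0.00144263] yaw 27.070341567291237 tilt 47.02079737034229
```

Emit:
arm_command --rows '[{"linear": [-1.01,0.82,0.065],"rot": [0.063,0.0775,0],"gripper": 1},{"linear": [-1.01,0.82,0.065],"rot": [0.063,0.0775,0],"gripper": 1},{"linear": [0,0,0],"rot": [0,0,0],"gripper": 1}]'

```text
time: 18.92
ee_pos: [479.9, -13.4, 132.7]
ee_rot: [[0.708, 0.682, 0.184], [0.257, -0.492, 0.832], [0.658, -0.542, -0.524]]
contact_force: [-1.7, -2.0, -4.1]
width: 0.092
grasp_force: 31.1
```

```bash
python3 s.py
```

```text
{'ft_torque': array([-0.9 ,  0.37,  0.04]), 'contact_force': array([-1.7 , -1.99, -4.05]), 'ee_pos': array([479.93, -13.38, 132.66]), 'joint_pos': array([-42.27,  17.73, 114.14,  47.72,  88.03, -10.22])} 0.09236287603333704 31.129112871603866
out 111.08590065748247 pull -2.316035368867664 u [-0.40529746  0.33163089 -0.8519712 ] w [ 0.63514583  0.77245557 -0.00147055] yaw 19.951695730613867 tilt 58.426719383114715
```

Emit:
arm_command --rows '[{"linear": [-1.01,0.82,0.065],"rot": [0.063,0.0775,0],"gripper": 1},{"linear": [-1.01,0.82,0.065],"rot": [0.063,0.0775,0],"gripper": 1},{"linear": [0,0,0],"rot": [0,0,0],"gripper": 1}]'

```text
time: 19.3
ee_pos: [477.5, -24.2, 108.8]
ee_rot: [[0.678, 0.706, 0.204], [0.122, -0.381, 0.917], [0.725, -0.597, -0.344]]
contact_force: [-1.4, -2.3, -2.5]
width: 0.097
grasp_force: 31.3
```

```bash
python3 s.py
```

```text
{'ft_torque': array([-0.94,  0.4 ,  0.14]), 'contact_force': array([-1.37, -2.32, -2.54]), 'ee_pos': array([477.51, -24.25, 108.82]), 'joint_pos': array([-46.02,  29.15, 110.75,  51.72,  94.04, -17.95])} 0.09698017181367138 31.28142032854157
out 122.22407675623066 pull -2.560705733202671 u [-0.26641448  0.21793671 -0.9389499 ] w [ 0.63535049  0.77228797 -0.00101888] yaw 10.158275412813595 tilt 69.8759470440512
```

Emit:
arm_command --rows '[{"linear": [0,0,0],"rot": [0,0,0],"gripper": 0.5},{"linear": [0,0,0],"rot": [0,0,0],"gripper": 0.2},{"linear": [0,0,0],"rot": [0,0,0],"gripper": 0.2},{"linear": [0,0,-2.0],"rot": [0,0,0],"gripper": 0.2},{"linear": [0,0,-2.5],"rot": [0,0,0],"gripper": 0.2},{"linear": [0,0,-2.5],"rot": [0,0,0],"gripper": 0.2},{"linear": [0,0,0],"rot": [0,0,0],"gripper": 0.2},{"linear": [0,0,0],"rot": [0,0,0],"gripper": 0.2}]'

```text
time: 20.3
ee_pos: [462.6, -88.2, 133.7]
ee_rot: [[0.676, 0.707, 0.206], [0.119, -0.38, 0.917], [0.727, -0.596, -0.341]]
contact_force: [-0.8, 0.3, 0.7]
width: 0.397
grasp_force: 0.0
```

```bash
python3 s.py
python3 - <<'E'
from h import *
p,d=optics.camera('scene'); cv2.imwrite('pics/g4.png',cv2.resize(p[120:360,190:510,::-1],(800,600),interpolation=2))
E
```

```text
{'ft_torque': array([-0.47,  0.13, -0.  ]), 'contact_force': array([-0.8 ,  0.34,  0.69]), 'ee_pos': array([462.56, -88.24, 133.72]), 'joint_pos': array([-51.87,  28.97, 106.87,  47.64,  99.75, -17.46])} 0.3972212762510876 0.0
out 187.94281175260622 pull 0.1568205601811898 u [-0.26315498  0.21711047 -0.94005984] w [0.63406461 0.77334393 0.00111036] yaw 9.948900072138946 tilt 70.06160776583948
```

View pics/g4.png

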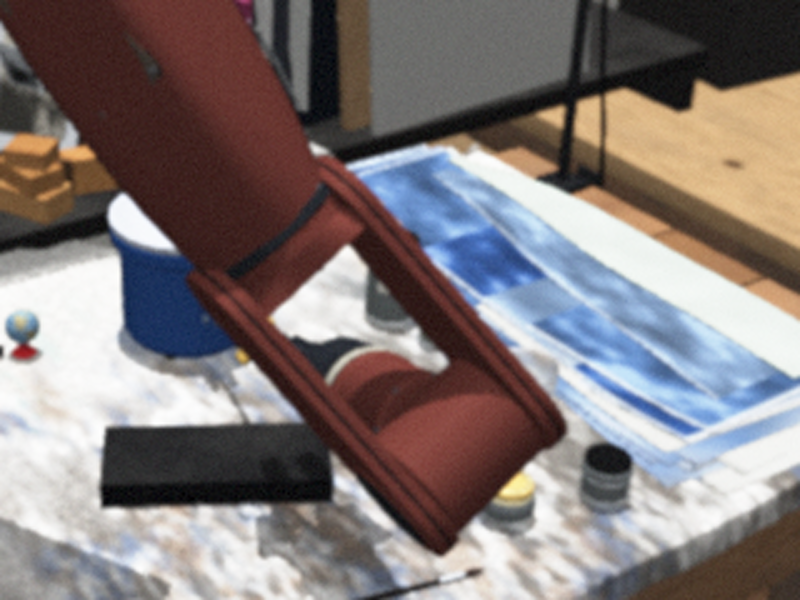

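The arm hides most of the bolt, but brass shows low at (243,352) beside the pot. That fits a swung-down bolt, and the gripper is clear with no contact force. Bystanders in view stand where they were.

Run:
```python
from h import *
u=np.array([-.218,-.976,0]);P=np.array([502.5,95.4,65])
ok=False
for a in(0,20,45,60,70,80): 
    q=pix('scene',P+118*(np.sin(np.radians(a))*u+np.cos(np.radians(a))*np.array([0,0,1]))); print(a,(q-[190,120])*2.5)
```

```text
0 [215.75324045 207.67331832]
20 [230.0759873  233.37273991]
45 [245.9881582  281.10710276]
60 [253.00461265 314.19551585]
70 [256.22266259 336.43401479]
80 [258.13172547 357.8415383 ]
```

The visible brass at row ~352 matches about 70° or more. Handing in.

```bash
python3 -c "
from cell import ticket;print(ticket.finish_job())"
```

```text
the job is handed in; nothing more can be done
None
```

The clamp is undone: I loosened the nut until its collar cleared the lips, swung the bolt about 70° outwards, let it go and handed the job in; no verdict came back.

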